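Stack spacer rings on a grinder spindle, thickest first

TASK

Thread the three spacer rings onto the upright grinder spindle in order of thickness: the thickest one first, right down on the shoulder, then the medium one, then the thinnest on top, each lying flat and fully home on the one below. Feel each ring over the spindle gently, without forcing it (keep well under 40 N), lower it down rather than letting it drop, and let go of it before fetching the next; leave the nut and the other things on the bench where they are.

Things in the scene. Friction and masses are not known exactly. Their poses are not given: they have to be found in the camera images.
- stand: Bench stand fixed to the bench: green steel plate 130 x 110 x 14 mm (its x, y, z). Origin at the centre of the plate's underside, on the bench; z up. Centred on it lies a 68 mm round steel cam with a small red mark, clamped fast, and on the cam, OFF-CENTRE on the mark's side, a grey housing (42 mm diameter, up to 36 mm above the bench) with a rigid upright grinder spindle.
- stand_nose (a point): Point over the plate's centre at the height of the spindle's flat nose (96 mm above the bench, 1 mm bevel). The real spindle axis is 6 mm away from it, level, in an unknown direction, new each time and not measured: feel for it (a ring slid lightly about on the nose drops over it when centred) or look. The spindle is upright and does not give.
- stand_seat (a point): Point over the plate's centre at the height of the seat, the flat top of a steel shoulder of 32 mm diameter, 44 mm above the bench, on which the first ring must rest (6 mm off-centre with the spindle). The bare spindle above it is 20 mm in diameter and 52 mm long; a ring's 22 mm bore leaves 1 mm all round.
- thick_ring: Brass-coloured spacer ring, 20 mm thick; outside diameter 46 mm, bore 22 mm. Loose, starts lying flat on the bench, about 200 g. Origin at the centre of the ring, half-way through its thickness; z is its axis.
- medium_ring: Grey steel spacer ring, 15 mm thick; outside diameter 46 mm, bore 22 mm. Loose, starts lying flat on the bench, about 150 g. Origin at the centre of the ring, half-way through its thickness; z is its axis.
- thin_ring: Copper-coloured spacer ring, 10 mm thick; outside diameter 46 mm, bore 22 mm. Loose, starts lying flat on the bench, about 100 g. Origin at the centre of the ring, half-way through its thickness; z is its axis.
- flange_nut: Dark steel hexagon nut with a 44 mm round flange, 21 mm tall, lying among the rings; origin at the centre of its underside. Not needed: leave it.
- angle_grinder: Teal angle grinder lying on the bench, about 290 mm long, 70 mm tall, origin on the bench under the front of its body. Leave it.
- cup_brush: Brass-coloured wire cup brush, 68 mm diameter, 42 mm tall, origin under its centre. Leave it.
- hammer: Hammer lying on the bench, 260 mm long, origin near its middle. Leave it.
- goggles: Green welding goggles, 50 x 150 x 50 mm, origin under the centre. Leave them.
- offcut: Flat steel offcut 110 x 70 x 13 mm, origin under its centre. Leave it.
Not all that is in view belongs to the job. Several things have the shape of the stand; the one meant has the colours described above.

How it is judged:
On the way, in this order (a step that is already met when the one before it is completed fails the run):
1. the thick ring lies flat and fully home on the spindle, on top of the ring before, and is let go (horizontal distance between thick_ring and stand below 0.01 m and z of thick_ring in the frame of stand between 0.0515 and 0.0565 m and angle between thick_ring's own z axis and vertical below 0.09 rad and contact force between the fingers and thick_ring below 0.5 N), for 0.2 s.
2. the medium ring lies flat and fully home on the spindle, on top of the ring before, and is let go (horizontal distance between medium_ring and stand below 0.01 m and z of medium_ring in the frame of stand between 0.069 and 0.074 m and angle between medium_ring's own z axis and vertical below 0.09 rad and contact force between the fingers and medium_ring below 0.5 N), for 0.2 s.
3. the thin ring lies flat and fully home on the spindle, on top of the ring before, and is let go (horizontal distance between thin_ring and stand below 0.01 m and z of thin_ring in the frame of stand between 0.0815 and 0.0865 m and angle between thin_ring's own z axis and vertical below 0.09 rad and contact force between the fingers and thin_ring below 0.5 N), for 0.2 s.
At the end, for the whole second after the job is handed in: All three rings round the spindle, released and at rest: thick one on the shoulder, medium one on it, thin one on top, each within 2.5 mm of its seated height, tilted under 0.09 rad, its centre within 10 mm of the stand's centre (always so for a ring round the spindle) (all of step 1 and all of step 2 and all of step 3 and linear speed of each of thick_ring, medium_ring, thin_ring below 0.02 m/s); the robot touches nothing.
It fails at once if a ring is pressed against the spindle or its stand, or against a ring already on it, with more than 40 N (contact force between any of thick_ring, medium_ring, thin_ring and stand above 40 N or contact force between thin_ring and medium_ring above 40 N or contact force between medium_ring and thick_ring above 40 N).
It fails at once if the gripper or arm hits the spindle or stand with more than 40 N (contact force between any of the fingers, the arm and stand above 40 N).
It fails at once if a ring is dropped down the spindle instead of being lowered (faster than 0.55 m/s on the spindle, about a 15 mm free fall) ((linear speed of thick_ring above 0.55 m/s and horizontal distance between thick_ring and stand below 0.012 m and z of thick_ring in the frame of stand below 0.098 m) or (linear speed of medium_ring above 0.55 m/s and horizontal distance between medium_ring and stand below 0.012 m and z of medium_ring in the frame of stand below 0.098 m) or (linear speed of thin_ring above 0.55 m/s and horizontal distance between thin_ring and stand below 0.012 m and z of thin_ring in the frame of stand below 0.098 m)).
It fails at once if the nut, grinder, cup brush, hammer, goggles or offcut is moved by more than 25 mm (distance of any of flange_nut, angle_grinder, cup_brush, hammer, goggles, offcut from where it was at the start of the episode above 0.025 m).
It also fails if it takes over 72 s, if anything falls off the work surface, if the arm or the gripper's body presses on something with over 40 N, if the wrist force passes 120 N, or if a joint passes its speed limit or range.

ROBOT

A 7-joint arm with a two-finger parallel gripper is mounted at the origin on the work surface. World frame = base frame: x ahead of the robot, y to its left, z up, the work surface at z = 0. Lengths are in m, angles in rad, forces in N, time in s.
With the tool pointing down it reaches from about 0.35 to 0.9 m from the base axis. Payload 8.1 kg.
Tool frame: the origin (TCP) lies at the very end of the fingers, on their centre line; the grasp point (between the pads) lies 19 mm behind it (arm.tcp_to_grasp is the z of the grasp point in the tool frame, in m); z points along the fingers, y is the line along which they close (so a half turn about z gives the same grasp; the last joint's range is limited). The gripper opens to 92 mm and grips with 3 to 60 N. Pads are 19 mm wide; open, the fingers measure 130 mm over their backs; the gripper's body (75 mm by 190 mm) begins 47 mm behind the grasp point.
Start: joints at [1.211, 0.434, 0.025, 1.573, -0.012, 1.134, -0.075], TCP at [0.159, -0.605, 0.204] pointing down, gripper open.
Joint ranges: [-2.62, 2.62], [-0.44, 2.09], [-1.27, 1.32], [0.08, 2.57], [-1.32, 4.46], [0.12, 2], [-2.74, 2.74]. Speed limits (rad/s): [2.22, 2.22, 3.01, 3.01, 3.14, 3.14, 3.14].

INTERFACE

Orientations are given as a rotation vector (axis times angle).
In Python, from cell import readout, vision, sign_off, arm gives the robot as it stands. The module is installed in compiled form; this text tells all that it offers.
- The arm moves only by the shell command python3 -m creep 'ROWS' [FORCE]. ROWS is JSON, a list of rows, each a list of 5 numbers: the shift along the tool's x, y, z in units of 4 cm (1.0 is 4 cm), then the turn about the tool's z in units of 4 degrees (1.0 is 4 degrees), then the opening, from 0 (shut) to 1 (fully open). A call has 1 to 12 rows; each row shifts and turns the commanded pose from where the row before left it, along the tool's axes as they then stand; what a row does not reach is not made up. A row lasts 1/8 s, in which the tool goes at most 62.5 mm and 10.7 degrees, less where a joint would pass 70% of its speed; a pose out of reach is approached as far as the arm can. A call with a number of a shift or a turn outside -1 to 1 is refused whole. A call with a gripper value outside its range is refused whole. The fingers move at their own pace and stop on an object; FORCE is the grip in N (left out, the last holds). Time passes only in rows, so rows that do not move let the fingers close. It gives the time, the measured TCP pose, the force, the opening and the grip force at its end, in the units of the state.
- readout.observe(): the state, without advancing time (a new reading comes with each control period).
- vision.get_image(name): name is "scene" or "top"; returns a dict with "pixels" (384x512x3 uint8, blue, green, red), "z_map" (384x512 float32, m along the optical axis (not along the pixel's ray), 0 where there is no reading), "camera_matrix" (3x3 intrinsics, pixels), "position" and "rotation" of the camera in the world. Camera axes: x right, y up, looking along -z (the intrinsics and any distortion apply to the point x, -y, -z); pixel columns grow to the right and rows downward; lengths in m; the calibration is good to about 2 mm. A picture is of the moment at which its call begins.
- sign_off(): hands the job in; it is judged then, once.
The state is a dict: "clock": time; "joints": joint angles; "dq": joint speeds; "joint_efforts": joint torques, N m; "position": TCP position; "ee_rot": TCP orientation; "force": force on the tool from outside, world axes, zero at the start; "ft_torque": the same for the moment, N m; "width": opening from 0.0 (shut) to 1.0 (fully open); "gripper_force": force on a finger pad.
Only numpy, scipy, OpenCV 4.12 (cv2) and the standard library are available. Lean on these libraries where they do the work, as an engineer would, in place of code of your own. Each camera call takes 0.05 s, during which the arm holds its last target. There are 200 camera calls.

## Working session

There is one attempt and no reset: what is moved stays moved. The work goes in short steps, Python scripts to look and compute and a shell command to move; the robot and the scene stay as the last step left them, time stands still between calls to the robot, and variables do not carry over. Pictures are saved under pics/ and viewed, at most 13 in all, crops included, and the job is handed in when it is done.

```bash
mkdir -p pics
cat > h.py <<'E'
import numpy as np, cv2, pickle
from cell import readout, vision
def snap(name,tag):
    im=vision.get_image(name); pickle.dump(im,open(f'pics/{tag}.pkl','wb')); cv2.imwrite(f'pics/{tag}.png',im['pixels']); return im
def load(tag): return pickle.load(open(f'pics/{tag}.pkl','rb'))
def cloud(im):
    z=im['z_map'];K=im['camera_matrix'];v,u=np.mgrid[:z.shape[0],:z.shape[1]]
    P=np.stack([(u-K[0,2])/K[0,0]*z,-(v-K[1,2])/K[1,1]*z,-z],-1)
    return P@np.array(im['rotation']).T+im['position']
E
python3 - <<'E'
from h import *
a=snap('scene','s0');b=snap('top','t0')
for i in(a,b):print(i['position'],i['rotation'],i['camera_matrix'])
s=readout.observe();print(s)
E
```

```text
[0.92525719 0.54911217 0.69673194] [0.31545066 1.0414336  2.35912879] [[356.37985696   0.         251.98661361]
 [  0.         356.37985696 194.59378756]
 [  0.           0.           1.        ]]
[0.36930459 0.01097256 1.34018466] [ 0.09073787 -0.1060599  -1.59306279] [[367.69084858   0.         250.04435749]
 [  0.         367.69084858 202.4524549 ]
 [  0.           0.           1.        ]]
{'clock': 0.1, 'joints': array([ 1.21140015,  0.43514594,  0.02497101,  1.57400786, -0.01160953,
        1.1340082 , -0.07512708]), 'dq': array([-5.57396654e-05, -2.45895103e-03,  5.26307549e-04, -2.13292513e-03,
        1.15852230e-04, -3.48655437e-04, -5.79834032e-04]), 'joint_efforts': array([ 2.35128144e-03, -6.69133544e+01,  9.87526216e-01, -3.15151334e+01,
       -6.05909689e-02,  3.73935560e-02,  6.56231532e-05]), 'position': array([ 0.15856354, -0.60403837,  0.20342735]), 'ee_rot': array([-3.11437091e+00, -4.01935876e-01,  4.71744411e-04]), 'force': array([-0.08977297,  1.1858669 , -0.03717627]), 'ft_torque': array([0.01570224, 0.00230157, 0.02692745]), 'gripper_force': 0.0, 'width': 1.000021114287099}
```

View pics/s0.png

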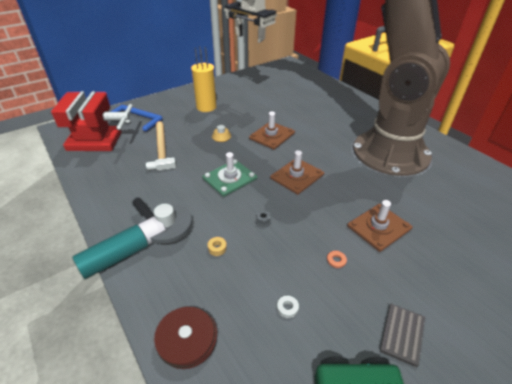

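View pics/t0.png

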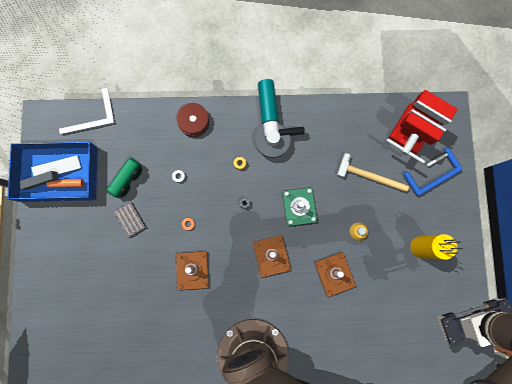

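The top view shows the green stand at (300,206). The brown stands at (192,270), (271,256) and (336,274) are decoys. The brass ring is at (239,163), with the cup brush at (359,231) as its lookalike. The grey ring is at (178,176), with the nut at (245,204) and the angle grinder's and brown disc's hubs as lookalikes. The copper ring is at (188,224).

```bash
sed -i "s/P@np.array(im\['rotation'\]).T/P@cv2.Rodrigues(np.array(im['rotation']))[0].T/" h.py
python3 - <<'E'
from h import *
b=load('t0');C=cloud(b);a=load('s0')
print('bench z',np.median(C[300:310,90:120,2]))
for n,(u,v) in dict(thick=(239,163),med=(178,176),thin=(188,224),nut=(245,204)).items():
    P=C[v-14:v+15,u-14:u+15].reshape(-1,3);m=P[:,2]>.005
    q=P[m];(c,wh,an)=cv2.minAreaRect((q[:,:2]*1000).astype(np.float32));print(n,m.sum(),'mean',q.mean(0).round(4),'rect',np.round(c,1),np.round(wh,1),'ztop',np.percentile(q[:,2],90).round(4))
P=C[180:232,272:330].reshape(-1,3)
for lo,hi in((.008,.018),(.03,.039),(.04,.05),(.08,.105)):
    q=P[(P[:,2]>lo)&(P[:,2]<hi)];
    if len(q):(c,wh,an)=cv2.minAreaRect((q[:,:2]*1000).astype(np.float32));print(lo,len(q),np.round(c,1),np.round(wh,1),round(an,1),q.mean(0).round(4))
t=cv2.resize(b['pixels'][176:236,270:330],(400,400),interpolation=cv2.INTER_CUBIC)
s=cv2.resize(a['pixels'][146:200,200:260],(400,360),interpolation=cv2.INTER_CUBIC)
r=cv2.resize(b['pixels'][150:235,165:255],(400,378)[:2],interpolation=cv2.INTER_CUBIC)
o=np.zeros((600,800,3),np.uint8);o[:300,:400]=cv2.resize(t,(400,400))[50:350];o[:300,400:]=s[:300];o[300:,:400]=r[:300]
cv2.imwrite('pics/c0.png',o)
E
```

```text
bench z 0.00017234392435538926
thick 136 mean [0.6705 0.0275 0.0742] rect [552.1  31.9] [ 96.6 364.7] ztop 0.0231
med 135 mean [0.632  0.2486 0.0516] rect [519.3 180. ] [432.5 131.4] ztop 0.0181
thin 125 mean [0.4635 0.2202 0.0198] rect [444.6 136.3] [273.9 102.3] ztop 0.0131
nut 130 mean [0.5293 0.0169 0.0367] rect [476.9  17.2] [100.4 214.1] ztop 0.0239
0.008 737 [ 516.  -168.7] [129.9 141.4] 5.4 [ 0.5152 -0.1836  0.0137]
0.03 29 [ 515.  -175.8] [38.2 33.7] 39.9 [ 0.5119 -0.1739  0.0356]
0.04 35 [ 518.8 -177.3] [29.4 28.5] 0.1 [ 0.514  -0.1739  0.0436]
0.08 31 [ 517.7 -178.1] [19.1 18.1] 86.7 [ 0.5166 -0.1777  0.0951]
```

View pics/c0.png

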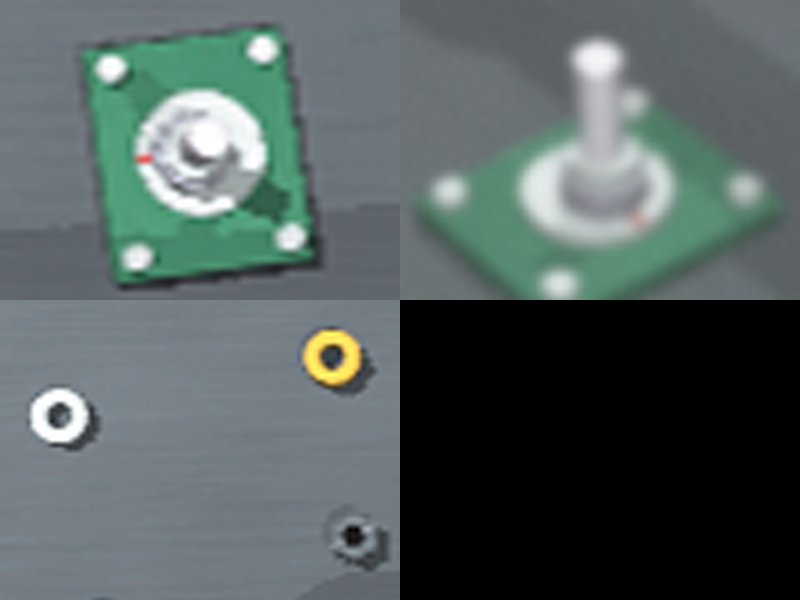

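The crop confirms the green stand, with its red mark toward image-left (+y) and the spindle offset that way. The brass ring, the grey ring and the dark nut are distinct. Next I'll refine the centres from colour and depth masks.

```bash
cat >> h.py <<'E'
def ray(im,u,v,z):
    K=im['camera_matrix'];R=cv2.Rodrigues(np.array(im['rotation']))[0]
    d=R@np.array([(u-K[0,2])/K[0,0],-(v-K[1,2])/K[1,1],-1]);p=np.array(im['position']);return (p+d*(z-p[2])/d[2])
def proj(im,P):
    K=im['camera_matrix'];R=cv2.Rodrigues(np.array(im['rotation']))[0];c=R.T@(np.array(P)-im['position'])
    return K[0,0]*c[0]/-c[2]+K[0,2], -K[1,1]*c[1]/-c[2]+K[1,2]
E
python3 - <<'E'
from h import *
for tag,guess in (('t0',dict(thick=(239,163,.02),med=(178,176,.015),thin=(188,224,.01),nut=(245,204,.02))),('s0',dict(thick=(217,246,.02),med=(288,307,.015),thin=(337,259,.01)))):
    im=load(tag);g=im['pixels'].astype(float);C=cloud(im)
    for n,(u,v,h) in guess.items():
        w=13;G=g[v-w:v+w+1,u-w:u+w+1];hsv=cv2.cvtColor(G.astype(np.uint8),cv2.COLOR_BGR2HSV)
        m=(hsv[...,1]>110) if n in('thick','thin') else ((hsv[...,2]>165) if n=='med' else C[v-w:v+w+1,u-w:u+w+1,2]>.006)
        m=m.astype(np.uint8);cs,_=cv2.findContours(m,cv2.RETR_EXTERNAL,cv2.CHAIN_APPROX_NONE);c=max(cs,key=cv2.contourArea)
        e=cv2.fitEllipse(c) ;x,y=e[0];print(tag,n,np.round(e[0],2),np.round(e[1],1),ray(im,x+u-w,y+v-w,h*(1 if tag=='t0' else .75))[:2].round(4))
b=load('t0');C=cloud(b)
hsv=cv2.cvtColor(b['pixels'],cv2.COLOR_BGR2HSV);m=((hsv[...,1]>90)&(abs(hsv[...,0].astype(int)-75)<20)).astype(np.uint8);m[:, :270]=0;m[:,335:]=0;m[:180]=0;m[235:]=0
P=np.array([ray(b,x,y,.014)[:2] for y,x in np.argwhere(m)]);r=cv2.minAreaRect((P*1000).astype(np.float32));print('plate',r)
P=cloud(b)[180:232,272:330];I=b['pixels'][180:232,272:330]
M=(P[...,2]>.088)&(P[...,2]<.1);vu=np.argwhere(M).mean(0)+[180,272];print('nose',vu,ray(b,vu[1],vu[0],.096))
a=load('s0');Ca=cloud(a)[130:200,200:260];M=(Ca[...,2]>.093)&(Ca[...,2]<.103);print('scene nose',M.sum(),np.median(Ca[M],0))
M=(Ca[...,2]>.055)&(Ca[...,2]<.09);q=Ca[M];
from scipy.optimize import least_squares
f=least_squares(lambda c:np.hypot(q[:,0]-c[0],q[:,1]-c[1])-.01,[.517,-.178],loss='soft_l1',f_scale=.001);print('scene cyl',f.x,len(q))
rm=((hsv[...,2]>120)&(hsv[...,1]>130)&((hsv[...,0]<8)|(hsv[...,0]>172)))[185:232,275:325];w=np.argwhere(rm)
if len(w):w=w.mean(0)+[185,275];print('mark',w,ray(b,w[1],w[0],.02))
E
```

```text
t0 thick [13.35 12.65] [11.7 12.2] [0.6829 0.0316]
t0 med [12.83 12.56] [11.4 12.3] [0.641  0.2578]
t0 thin [12.88 12.54] [11.5 12.4] [0.4647 0.2225]
t0 nut [12.78 12.1 ] [10.1 10.9] [0.533  0.0151]
s0 thick [12.64 12.64] [16.8 17.1] [0.6845 0.0348]
s0 med [12.7  11.46] [20.1 21.3] [0.6395 0.2587]
s0 thin [12.32 12.7 ] [14.6 18.3] [0.4648 0.225 ]
plate ((517.4146728515625, -182.4845733642578), (128.5011749267578, 110.58090209960938), 5.70049524307251)
nose [203.7037037  301.44444444] [ 0.5168137  -0.17837799  0.096     ]
scene nose 23 [ 0.51673381 -0.17499509  0.09465   ]
scene cyl [ 0.5162641  -0.17785002] 67
mark [207. 291.] [ 0.51473307 -0.15162752  0.02      ]
```

Run:
```python
from h import *
C=np.concatenate([cloud(load('t0')).reshape(-1,3),cloud(load('s0')).reshape(-1,3)])
for n,c in dict(thick=(.683,.0325),med=(.6405,.258),thin=(.4647,.2235)).items():
    d=C[:,:2]-c
    for a in range(-90,90,15):
        e=np.array([np.cos(np.radians(a)),np.sin(np.radians(a))]);l=d@e;s=d@[-e[1],e[0]]
        body=(abs(l)<.105)&(abs(s)<.05); f=(abs(l)<.07)&(abs(l)>.026)&(abs(s)<.015)
        b2=(abs(s)<.105)&(abs(l)<.05)
        print(n,a,'body',np.percentile(C[body,2],99.5).round(3),'alt',np.percentile(C[b2,2],99.5).round(3),'fing',np.percentile(C[f,2],95).round(3))
```

```text
thick -90 body 0.043 alt 0.022 fing 0.003
thick -75 body 0.044 alt 0.022 fing 0.003
thick -60 body 0.044 alt 0.022 fing 0.003
thick -45 body 0.044 alt 0.022 fing 0.003
thick -30 body 0.044 alt 0.022 fing 0.003
thick -15 body 0.043 alt 0.041 fing 0.003
thick 0 body 0.022 alt 0.043 fing 0.003
thick 15 body 0.022 alt 0.044 fing 0.003
thick 30 body 0.022 alt 0.044 fing 0.003
thick 45 body 0.022 alt 0.044 fing 0.003
thick 60 body 0.022 alt 0.044 fing 0.003
thick 75 body 0.041 alt 0.043 fing 0.003
med -90 body 0.017 alt 0.017 fing 0.003
med -75 body 0.017 alt 0.017 fing 0.003
med -60 body 0.017 alt 0.017 fing 0.003
med -45 body 0.017 alt 0.017 fing 0.002
med -30 body 0.017 alt 0.017 fing 0.002
med -15 body 0.017 alt 0.017 fing 0.003
med 0 body 0.017 alt 0.017 fing 0.002
med 15 body 0.017 alt 0.017 fing 0.002
med 30 body 0.017 alt 0.017 fing 0.003
med 45 body 0.017 alt 0.017 fing 0.003
med 60 body 0.017 alt 0.017 fing 0.003
med 75 body 0.017 alt 0.017 fing 0.003
thin -90 body 0.012 alt 0.014 fing 0.003
thin -75 body 0.012 alt 0.014 fing 0.003
thin -60 body 0.012 alt 0.014 fing 0.003
thin -45 body 0.012 alt 0.013 fing 0.003
thin -30 body 0.014 alt 0.012 fing 0.003
thin -15 body 0.014 alt 0.012 fing 0.003
thin 0 body 0.014 alt 0.012 fing 0.003
thin 15 body 0.014 alt 0.012 fing 0.003
thin 30 body 0.014 alt 0.012 fing 0.003
thin 45 body 0.013 alt 0.012 fing 0.003
thin 60 body 0.012 alt 0.014 fing 0.003
thin 75 body 0.012 alt 0.014 fing 0.003
```

```bash
cat > d.py <<'E'
import sys,numpy as np,cv2
from cell import readout
s=readout.observe();R=cv2.Rodrigues(np.array(s['ee_rot'],float))[0]
p=np.array(s['position']);y=R[:,1]
print('t',round(s['clock'],2),'pos',p.round(4),'closing yaw',np.degrees(np.arctan2(y[1],y[0])).round(2),'tilt',np.degrees(np.arccos(-R[2,2])).round(2),'F',np.round(s['force'],2),'w',round(s['width'],3),'g',round(s['gripper_force'],1),'j',np.round(s['joints'],2))
if len(sys.argv)>3: print('units',((R.T@(np.array(sys.argv[1:4],float)-p))/.04).round(3))
E
python3 -m creep '[[0,0,0,-1,1],[0,0,0,-1,1],[0,0,0,-1,1],[0,0,0,-1,1],[0,0,0,-1,1],[0,0,0,-1,1],[0,0,0,-1,1],[0,0,0,-1,1],[0,0,0,-1,1],[0,0,0,-1,1],[0,0,0,-1,1],[0,0,0,-1,1]]' 15
python3 -m creep '[[0,0,0,-1,1],[0,0,0,-1,1],[0,0,0,-1,1],[0,0,0,-1,1],[0,0,0,-1,1],[0,0,0,-1,1],[0,0,0,-0.8,1],[0,0,0,0,1]]'
python3 d.py .683 .0325 .10
```

```text
clock: 1.6
position: [0.1586, -0.6042, 0.2036]
ee_rot: [-2.68, -1.637, -0.0]
force: [-0.2, -0.4, -0.3]
width: 1.001
gripper_force: 0.0
clock: 2.6
position: [0.1585, -0.6043, 0.2037]
ee_rot: [-2.223, -2.219, -0.001]
force: [0.3, -0.3, -0.1]
width: 0.996
gripper_force: 0.0
t 2.6 pos [ 0.1585 -0.6043  0.2037] closing yaw -0.12 tilt 0.05 F [ 0.32 -0.32 -0.07] w 0.996 g 0.0 j [ 1.41  0.45 -0.27  1.55  0.13  1.15  1.12]
units [15.944 13.079  2.603]
```

```bash
python3 -m creep '[[0.5,0.4,0,0,1],[1,0.82,0,0,1],[1,0.82,0,0,1],[1,0.82,0,0,1],[1,0.82,0,0,1],[1,0.82,0,0,1],[1,0.82,0,0,1],[1,0.82,0,0,1],[1,0.82,0,0,1],[1,0.82,0,0,1],[1,0.82,0,0,1],[1,0.82,0,0,1]]' >/dev/null
python3 -m creep '[[1,0.82,0,0,1],[1,0.82,0,0,1],[1,0.82,0,0,1],[1,0.82,0,0,1],[0.4,0.38,0.6,0,1],[0,0,1,0,1],[0,0,1,0,1],[0,0,0,0,1]]' >/dev/null
python3 d.py .683 .0325 .004
```

```text
t 5.1 pos [0.6803 0.0299 0.0967] closing yaw -0.14 tilt 0.39 F [ 0.01 -0.28  0.05] w 1.002 g 0.0 j [ 0.16  0.67 -0.47  1.5   0.33  1.05 -0.39]
units [0.066 0.082 2.316]
```

```bash
python3 -m creep '[[0.06,0.07,1,0,1],[0,0,0.9,0,1],[0,0,0.3,0,1],[0,0,0,0,1]]' >/dev/null
python3 d.py .683 .0325 .003
python3 - <<'E'
from h import *
a=snap('scene','s1');c=a['pixels'][200:290,170:265];cv2.imwrite('pics/c1.png',cv2.resize(c,(570,540),interpolation=cv2.INTER_CUBIC))
E
```

```text
t 5.6 pos [0.6863 0.0331 0.0131] closing yaw -0.12 tilt 0.03 F [0.53 0.68 0.47] w 1.001 g 0.0 j [ 0.14  0.76 -0.44  1.56  0.38  0.9  -0.43]
units [-0.014 -0.082  0.253]
```

View pics/c1.png

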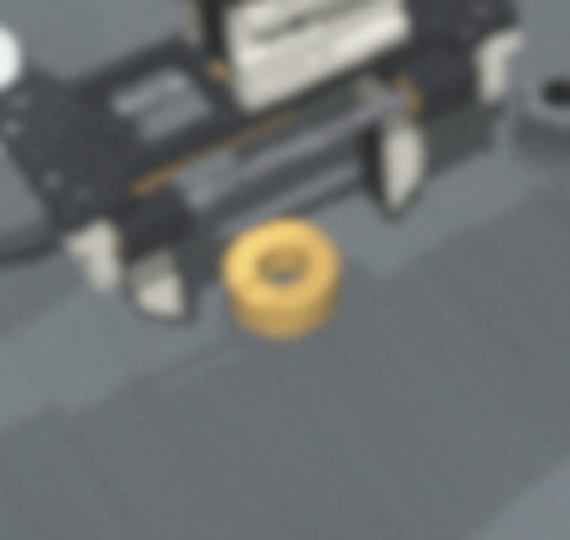

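The fingers are open either side of the brass ring, tips at (165,310) and (395,205), ring centre at (282,262). I'll check the alignment in world coordinates.

Run:
```python
from h import *
a=load('s1');f=lambda u,v,z:ray(a,170+u/6,200+v/6,z)[:3].round(4)
print('ring top',f(282,264,.02),'tips',f(165,312,.013),f(395,208,.013),'tcp px',proj(a,(.6863,.0331,.0131)))
```

```text
ring top [0.683  0.0346 0.02  ] tips [0.732  0.0244 0.013 ] [0.6257 0.0296 0.013 ] tcp px (np.float64(215.71062662501592), np.float64(246.01923501237422))
```

```bash
python3 -m creep '[[0,-0.08,0.25,0,1],[0,0,0,0,0.45],[0,0,0,0,0.45],[0,0,0,0,0.45],[0,0,0,0,0.45],[0,0,0,0,0.45],[0,0,0,0,0.45]]' 20
python3 d.py .683 .0325 .15
```

```text
clock: 6.52
position: [0.6825, 0.033, 0.0021]
ee_rot: [2.223, 2.22, -0.0]
force: [-0.3, 0.3, 0.9]
width: 0.455
gripper_force: 0.0
t 6.53 pos [0.6825 0.033  0.0021] closing yaw -0.1 tilt 0.0 F [-0.34  0.26  0.94] w 0.455 g 0.0 j [ 0.14  0.77 -0.43  1.57  0.39  0.88 -0.44]
units [-0.013  0.012 -3.696]
```

```bash
python3 -m creep '[[0,0,0,0,0.2],[0,0,0,0,0.2],[0,0,0,0,0.2],[0,0,0,0,0.2]]' 20
python3 - <<'E'
from h import *
a=snap('scene','s2');c=a['pixels'][200:290,170:265];cv2.imwrite('pics/c2.png',cv2.resize(c,(570,540),interpolation=cv2.INTER_CUBIC))
E
```

```text
clock: 7.02
position: [0.6825, 0.033, 0.0021]
ee_rot: [2.223, 2.22, -0.0]
force: [0.4, 0.3, 0.1]
width: 0.2
gripper_force: 0.0
```

View pics/c2.png

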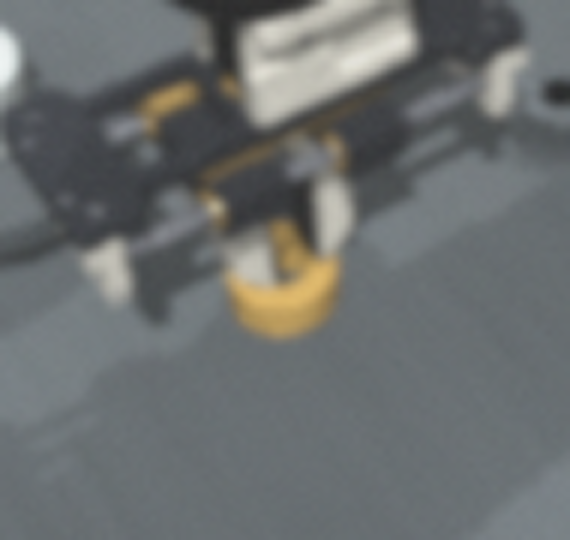

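The fingers closed with zero force, and in the picture they seem to sit over or behind the ring, near (250,280) and (335,250), instead of around it. I'll check the finger height in the depth map.

Run:
```python
from h import *
for tag,pts in(('s1',[(160,295),(160,305),(170,312),(395,180),(395,200),(282,235),(282,300)]),('s2',[(255,250),(258,265),(262,278),(335,215),(335,235),(335,245),(282,250),(285,315),(290,270)])):
    a=load(tag);C=cloud(a)
    for u,v in pts:
        x,y=170+u/6,200+v/6;print(tag,u,v,C[int(y),int(x)].round(3),a['pixels'][int(y),int(x)])
from cell import arm;print([ (k,getattr(arm,k)) for k in dir(arm) if not k.startswith('_')])
```

```text
s1 160 295 [0.742 0.044 0.051] [185 194 196]
s1 160 305 [0.742 0.043 0.046] [179 188 190]
s1 170 312 [ 0.727  0.015 -0.001] [132 137 135]
s1 395 180 [0.635 0.043 0.049] [157 165 166]
s1 395 200 [0.637 0.045 0.04 ] [131 137 137]
s1 282 235 [0.675 0.02  0.019] [122 208 237]
s1 282 300 [0.693 0.051 0.021] [108 183 220]
s2 255 250 [0.699 0.043 0.05 ] [156 164 165]
s2 258 265 [0.698 0.044 0.039] [179 190 191]
s2 262 278 [0.698 0.044 0.032] [172 186 190]
s2 335 215 [0.663 0.043 0.048] [183 193 195]
s2 335 235 [0.664 0.043 0.034] [176 186 187]
s2 335 245 [0.664 0.043 0.03 ] [166 176 177]
s2 282 250 [0.677 0.024 0.017] [ 75 118 141]
s2 285 315 [0.694 0.052 0.015] [ 96 161 194]
s2 290 270 [ 0.675  0.023 -0.001] [ 95 124 139]
[('PlanningError', <class 'cell.PlanningError'>), ('tcp_to_grasp', -0.0188)]
```

The depth shows the finger tips about 26 mm above the reported TCP height, so they closed above the ring without touching it. I'll open, descend in small steps while watching force, and re-measure.

```bash
python3 -m creep '[[0,0,-0.1,0,1],[0,0,0,0,1],[0,0,0,0,1],[0,0,0,0,1],[0,0,0,0,1],[0,0,0.3,0,1],[0,0,0.2,0,1],[0,0,0,0,1]]' >/dev/null
python3 d.py .683 .0325 .003
cat > tips.py <<'E'
import sys
from h import *
a=snap('scene',sys.argv[1]);C=cloud(a);s=readout.observe();p=s['position']
g=a['pixels'];hsv=cv2.cvtColor(g,cv2.COLOR_BGR2HSV)
m=(hsv[...,1]<50)&(hsv[...,2]>120)&(abs(C[...,0]-p[0])<.1)&(abs(C[...,1]-p[1])<.02)&(C[...,2]<p[2]+.08)
for sx in(1,-1):
    q=C[m&((C[...,0]-p[0])*sx>0)]
    q=q[q[:,2]>.002];z=np.sort(q[:,2]);print(len(q),'lowest z',z[:6].round(3),'x',np.median(q[:,0]).round(4),'y',np.median(q[:,1]).round(4))
E
python3 tips.py s3
```

```text
t 8.07 pos [ 0.6816  0.0329 -0.0153] closing yaw -0.08 tilt 0.13 F [0.45 0.26 0.16] w 0.988 g 0.0 j [ 0.13  0.79 -0.42  1.58  0.4   0.86 -0.44]
units [-0.01   0.035 -0.457]
54 lowest z [0.002 0.002 0.002 0.007 0.01  0.012] x 0.7368 y 0.0427
57 lowest z [0.002 0.008 0.013 0.014 0.015 0.015] x 0.6269 y 0.043
```

```bash
python3 -m creep '[[0,0.03,0.1,0,1],[0,0,0.05,0,1],[0,0,0,0,1],[0,0,0,0,0.4],[0,0,0,0,0.4],[0,0,0,0,0.4],[0,0,0,0,0.4],[0,0,0,0,0.4]]' 20
python3 d.py
```

```text
clock: 9.12
position: [0.6837, 0.033, -0.0199]
ee_rot: [2.223, 2.22, -0.0]
force: [-0.1, -0.2, -0.4]
width: 0.506
gripper_force: 0.0
t 9.12 pos [ 0.6837  0.033  -0.0199] closing yaw -0.09 tilt 0.0 F [-0.12 -0.19 -0.38] w 0.506 g 0.0 j [ 0.13  0.8  -0.42  1.58  0.4   0.85 -0.45]
```

```bash
python3 -m creep '[[0,0,0,0,0.4],[0,0,0,0,0.4]]' 20
python3 -m creep '[[0,0,-0.3,0,0.4],[0,0,-0.5,0,0.4],[0,0,0,0,0.4]]' 20
python3 tips.py s4
python3 - <<'E'
from h import *
a=load('s4');c=a['pixels'][190:280,170:265];cv2.imwrite('pics/c4.png',cv2.resize(c,(570,540),interpolation=cv2.INTER_CUBIC))
E
```

```text
clock: 9.38
position: [0.6837, 0.033, -0.0199]
ee_rot: [2.223, 2.22, 0.0]
force: [0.2, -0.7, 0.8]
width: 0.489
gripper_force: 20.0
clock: 9.75
position: [0.6856, 0.0335, 0.015]
ee_rot: [2.222, 2.218, 0.006]
force: [-0.0, -0.4, -2.6]
width: 0.489
gripper_force: 20.0
63 lowest z [0.002 0.003 0.037 0.038 0.04  0.043] x 0.7171 y 0.0435
68 lowest z [0.002 0.002 0.041 0.041 0.043 0.045] x 0.6544 y 0.0437
```

View pics/c4.png

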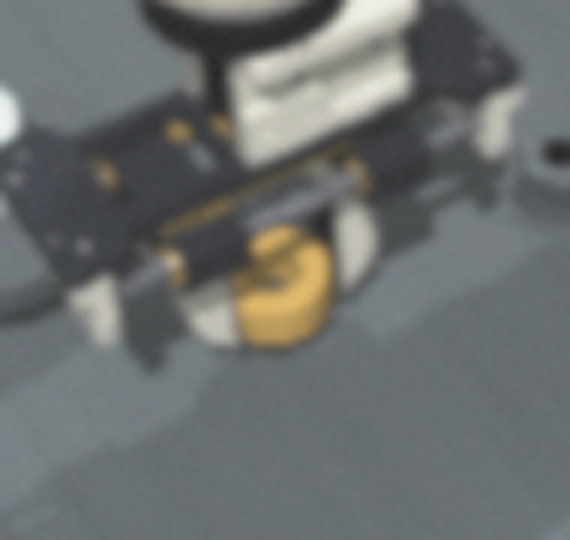

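The ring is gripped and level, between finger tips at about (215,345) and (350,285). The gripper body looks close above it, so I'll measure its underside before lowering over the spindle.

Run:
```python
from h import *
C=cloud(load('s4'))
for u in (150,210,250,290,330,400):
    print(u,[ (v,)+tuple((C[190+v//6,170+u//6]*1000).round().astype(int)) for v in range(90,300,18)])
```

```text
150 [(90, np.int64(656), np.int64(-140), np.int64(-2)), (108, np.int64(716), np.int64(13), np.int64(144)), (126, np.int64(718), np.int64(15), np.int64(138)), (144, np.int64(719), np.int64(14), np.int64(127)), (162, np.int64(723), np.int64(20), np.int64(125)), (180, np.int64(727), np.int64(29), np.int64(127)), (198, np.int64(738), np.int64(55), np.int64(146)), (216, np.int64(740), np.int64(58), np.int64(141)), (234, np.int64(737), np.int64(47), np.int64(120)), (252, np.int64(738), np.int64(46), np.int64(109)), (270, np.int64(745), np.int64(62), np.int64(119)), (288, np.int64(713), np.int64(-28), np.int64(2))]
210 [(90, np.int64(698), np.int64(27), np.int64(155)), (108, np.int64(695), np.int64(18), np.int64(136)), (126, np.int64(703), np.int64(35), np.int64(145)), (144, np.int64(707), np.int64(41), np.int64(144)), (162, np.int64(656), np.int64(-81), np.int64(0)), (180, np.int64(716), np.int64(58), np.int64(145)), (198, np.int64(717), np.int64(58), np.int64(136)), (216, np.int64(717), np.int64(56), np.int64(125)), (234, np.int64(721), np.int64(64), np.int64(126)), (252, np.int64(724), n
[... 1871 characters left out ...]
 np.int64(663), np.int64(42), np.int64(47)), (288, np.int64(647), np.int64(11), np.int64(-4))]
400 [(90, np.int64(637), np.int64(56), np.int64(145)), (108, np.int64(639), np.int64(59), np.int64(139)), (126, np.int64(638), np.int64(57), np.int64(127)), (144, np.int64(641), np.int64(62), np.int64(124)), (162, np.int64(646), np.int64(69), np.int64(123)), (180, np.int64(646), np.int64(68), np.int64(112)), (198, np.int64(598), np.int64(-15), np.int64(0)), (216, np.int64(603), np.int64(-8), np.int64(-2)), (234, np.int64(609), np.int64(4), np.int64(0)), (252, np.int64(616), np.int64(14), np.int64(2)), (270, np.int64(620), np.int64(21), np.int64(0)), (288, np.int64(625), np.int64(28), np.int64(-2))]
```

Body underside is about 70 mm above the tips, so it clears the spindle nose.

```bash
python3 -m creep '[[0,0,-0.6,0,0.4],[0,0,-1,0,0.4],[0,0,-0.8,0,0.4],[-0.5,-0.4,0,0,0.4],[-1,-0.8,0,0,0.4],[-1,-0.8,0,0,0.4],[-1,-0.8,0,0,0.4],[-1,-0.8,0,0,0.4],[-0.5,-0.4,0,0,0.4],[-0.26,-0.17,0,0,0.4],[0,0,0,0,0.4],[0,0,0,0,0.4]]' >/dev/null
python3 d.py .5168 -.1775 .084
python3 tips.py s5
```

```text
t 11.3 pos [ 0.5176 -0.1756  0.1082] closing yaw 0.01 tilt 0.06 F [-0.51  0.63 -2.76] w 0.487 g 20.0 j [ 0.6   0.46 -0.51  1.85  0.28  0.9  -0.03]
units [-0.048 -0.021  0.605]
302 lowest z [0.002 0.012 0.012 0.013 0.013 0.014] x 0.5344 y -0.1691
181 lowest z [0.011 0.012 0.012 0.013 0.013 0.013] x 0.4971 y -0.1662
```

```bash
python3 -m creep '[[-0.048,-0.02,0.3,0,0.4],[0,0,0.3,0,0.4],[0,0,0.1,0,0.4],[0,0,0,0,0.4],[0,0,0,0,0.4]]' >/dev/null
python3 d.py .5168 -.1775 .076
python3 -m creep '[[0,0,0.03,0,0.4],[0,0,0.03,0,0.4],[0,0,0.03,0,0.4],[0,0,0,0,0.4]]' >/dev/null
python3 d.py .5168 -.1775 .07
python3 - <<'E'
from h import *
a=snap('scene','s6');c=a['pixels'][125:215,185:280];cv2.imwrite('pics/c6.png',cv2.resize(c,(570,540),interpolation=cv2.INTER_CUBIC))
E
```

```text
t 11.97 pos [ 0.516  -0.179   0.0803] closing yaw -0.09 tilt 0.02 F [ 0.35 -0.17 -1.07] w 0.487 g 20.0 j [ 0.59  0.5  -0.49  1.88  0.31  0.84 -0.05]
units [0.037 0.019 0.107]
t 12.47 pos [ 0.5157 -0.179   0.0764] closing yaw -0.1 tilt 0.01 F [-0.09  0.   -1.89] w 0.487 g 20.0 j [ 0.59  0.5  -0.49  1.88  0.31  0.83 -0.06]
units [0.039 0.027 0.161]
```

View pics/c6.png

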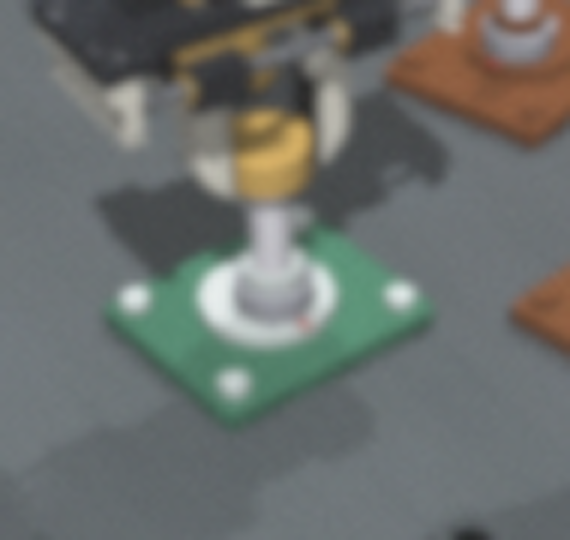

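The ring (centre about (271,160)) is over the spindle (about (269,230)), just above the nose. I'll correct the xy and feel downward.

```bash
python3 -m creep '[[0.038,0.026,0,0,0.4],[0,0,0.04,0,0.4],[0,0,0.03,0,0.4],[0,0,0.03,0,0.4],[0,0,0,0,0.4]]' >/dev/null
python3 d.py .5168 -.1775 .07
```

```text
t 13.15 pos [ 0.5167 -0.177   0.0723] closing yaw -0.07 tilt 0.03 F [-0.7   3.34 -3.22] w 0.484 g 20.0 j [ 0.59  0.51 -0.48  1.88  0.31  0.83 -0.06]
units [-0.011  0.001  0.058]
```

```bash
python3 -m creep '[[0.015,0,0,0,0.4],[0,0,0.05,0,0.4],[0,0,0.05,0,0.4],[0,0,0,0,0.4]]' >/dev/null
python3 d.py .5168 -.1775 .07
```

```text
t 13.65 pos [ 0.5167 -0.1769  0.0683] closing yaw -0.09 tilt 0.02 F [-0.07  0.86 -2.47] w 0.487 g 20.0 j [ 0.58  0.51 -0.48  1.89  0.32  0.82 -0.07]
units [-0.014  0.003 -0.043]
```

It's threaded, with no vertical force. Lowering.

```bash
python3 -m creep '[[0.005,0,0.1,0,0.4],[0,0,0.1,0,0.4],[0,0,0.1,0,0.4],[0,0,0.1,0,0.4],[0,0,0,0,0.4]]' >/dev/null
python3 d.py .5168 -.1765 .0241
python3 -m creep '[[0,0,0.1,0,0.4],[0,0,0.1,0,0.4],[0,0,0.1,0,0.4],[0,0,0.1,0,0.4],[0,0,0.05,0,0.4],[0,0,0,0,0.4]]' >/dev/null
python3 d.py .5168 -.1765 .0241
```

```text
t 14.28 pos [ 0.5166 -0.1769  0.0521] closing yaw -0.1 tilt 0.03 F [ 0.65 -0.34 -2.29] w 0.489 g 20.0 j [ 0.57  0.53 -0.47  1.9   0.33  0.78 -0.08]
units [0.009 0.004 0.7  ]
t 15.03 pos [ 0.5168 -0.1767  0.0344] closing yaw -0.09 tilt 0.01 F [-0.33  1.14 -1.89] w 0.488 g 20.0 j [ 0.56  0.56 -0.46  1.92  0.35  0.75 -0.1 ]
units [0.006 0.001 0.256]
```

```bash
python3 -m creep '[[0.005,0,0.08,0,0.4],[0,0,0.07,0,0.4],[0,0,0.04,0,0.4],[0,0,0,0,0.4]]' >/dev/null
python3 d.py .5168 -.1765 .0241
python3 -m creep '[[0,0,0.03,0,0.4],[0,0,0.02,0,0.4],[0,0,0,0,0.4]]' >/dev/null
python3 d.py .5168 -.1765 .0241
```

```text
t 15.53 pos [ 0.5167 -0.1765  0.0268] closing yaw -0.09 tilt 0.02 F [ 0.53  0.62 -2.22] w 0.487 g 20.0 j [ 0.56  0.57 -0.45  1.92  0.36  0.73 -0.11]
units [0.    0.002 0.067]
t 15.9 pos [ 0.5168 -0.1765  0.0249] closing yaw -0.09 tilt 0.0 F [-0.14  0.51 -1.38] w 0.488 g 20.0 j [ 0.56  0.57 -0.45  1.92  0.36  0.73 -0.11]
units [ 0.   -0.    0.02]
```

```bash
python3 -m creep '[[0,0,0.02,0,0.4],[0,0,0,0,0.4]]' >/dev/null;python3 d.py
python3 -m creep '[[0,0,0.02,0,0.4],[0,0,0,0,0.4]]' >/dev/null;python3 d.py
```

```text
t 16.15 pos [ 0.5168 -0.1765  0.0241] closing yaw -0.09 tilt 0.0 F [-0.25 -0.57 -1.68] w 0.487 g 20.0 j [ 0.56  0.57 -0.45  1.92  0.36  0.73 -0.11]
t 16.4 pos [ 0.5169 -0.1765  0.024 ] closing yaw -0.09 tilt 0.03 F [-2.59 -0.24  7.31] w 0.489 g 20.0 j [ 0.56  0.57 -0.45  1.92  0.36  0.73 -0.11]
```

Contact with the shoulder came at exactly the expected height (7 N). I'll release, lift and travel to the medium ring.

```bash
python3 -m creep '[[0,0,-0.02,0,0.75],[0,0,0,0,0.75],[0,0,0,0,0.75],[0,0,0,0,0.75],[0,0,-0.4,0,0.75],[0,0,-0.8,0,0.75],[0,0,-0.7,0,0.75],[0,0,0,0,1]]' >/dev/null; python3 d.py .6405 .258 .03
python3 - <<'E'
from h import *
a=snap('scene','s7');C=cloud(a);hsv=cv2.cvtColor(a['pixels'],cv2.COLOR_BGR2HSV)
m=(hsv[...,1]>110)&(abs(hsv[...,0].astype(int)-22)<10)&(np.hypot(C[...,0]-.517,C[...,1]+.177)<.04);q=C[m];print(len(q),q.min(0),q.max(0))
E
```

```text
t 17.4 pos [ 0.5187 -0.1768  0.1032] closing yaw -0.09 tilt 0.29 F [ 0.68 -0.13  0.23] w 0.814 g 0.0 j [ 0.6   0.47 -0.5   1.86  0.29  0.88 -0.04]
units [10.877  3.018  1.829]
123 [ 0.49660931 -0.20159988  0.04595884] [ 0.55510512 -0.15509819  0.30121706]
```

```bash
python3 -m creep '[[0.5,0.15,0,0,1],[1,0.28,0,0,1],[1,0.28,0,0,1],[1,0.28,0,0,1],[1,0.28,0,0,1],[1,0.28,0,0,1],[1,0.28,0,0,1],[1,0.28,0,0,1],[1,0.28,0,0,1],[1,0.28,0,0,1],[1,0.28,0.5,0,1],[0.37,0.12,0.5,0,1]]' >/dev/null
python3 -m creep '[[0,0,0.6,0,1],[0,0,0.3,0,1],[0,0,0,0,1],[0,0,0,0,1]]' >/dev/null; python3 d.py .6405 .258 -.022
python3 tips.py s8
python3 - <<'E'
from h import *
a=load('s8');b=a['pixels'];c=b[262:352,240:335];o=np.hstack([cv2.resize(c,(400,379),interpolation=cv2.INTER_CUBIC),cv2.resize(b[140:200,200:260],(379,379),interpolation=cv2.INTER_CUBIC)]);cv2.imwrite('pics/c8.png',o)
E
```

```text
t 19.45 pos [0.6409 0.2578 0.0249] closing yaw -0.13 tilt 0.06 F [-0.16  0.66  0.07] w 0.997 g 0.0 j [-0.18  0.76 -0.46  1.54  0.39  0.93 -0.77]
units [ 0.004 -0.011  1.173]
139 lowest z [0.002 0.002 0.002 0.003 0.003 0.004] x 0.6556 y 0.2668
188 lowest z [0.002 0.002 0.002 0.002 0.002 0.002] x 0.6277 y 0.2629
```

View pics/c8.png

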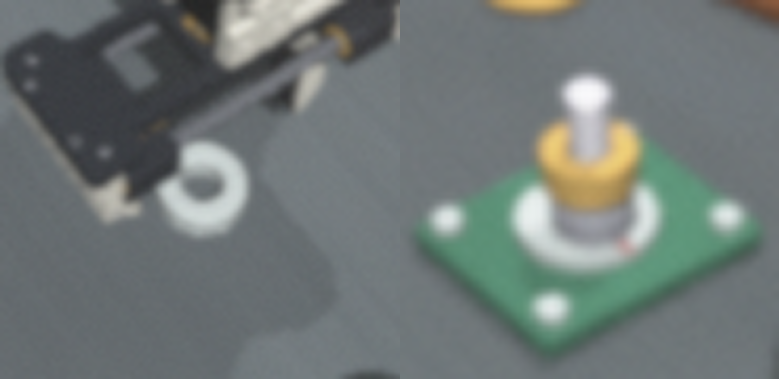

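The thick ring sits flat on the shoulder (right, (588,165)). The gripper straddles the medium ring at (203,190) on the left. Descending and gripping.

```bash
python3 -m creep '[[0,0,0.5,0,1],[0,0,0.4,0,1],[0,0,0.25,0,1],[0,0,0,0,1],[0,0,0,0,0.4],[0,0,0,0,0.4],[0,0,0,0,0.4],[0,0,0,0,0.4],[0,0,0,0,0.4],[0,0,0,0,0.4],[0,0,0,0,0.4]]' 20
python3 d.py
```

```text
clock: 20.88
position: [0.6401, 0.258, -0.0221]
ee_rot: [-2.223, -2.22, 0.001]
force: [-0.8, -0.0, -0.9]
width: 0.494
gripper_force: 20.0
t 20.88 pos [ 0.6401  0.258  -0.0221] closing yaw -0.09 tilt 0.02 F [-0.8  -0.02 -0.94] w 0.494 g 20.0 j [-0.19  0.81 -0.44  1.56  0.42  0.86 -0.79]
```

```bash
python3 -m creep '[[0,0,-0.6,0,0.4],[0,0,-1,0,0.4],[0,0,-1,0,0.4],[0,0,-0.6,0,0.4],[-0.5,-0.14,0,0,0.4],[-1,-0.28,0,0,0.4],[-1,-0.28,0,0,0.4],[-1,-0.28,0,0,0.4],[-1,-0.28,0,0,0.4],[-1,-0.28,0,0,0.4],[-1,-0.28,0,0,0.4],[-1,-0.28,0,0,0.4]]' >/dev/null
python3 -m creep '[[-1,-0.28,0,0,0.4],[-1,-0.28,0,0,0.4],[-1,-0.28,0,0,0.4],[-0.36,-0.14,0,0,0.4],[0,0,0.3,0,0.4],[0,0,0.3,0,0.4],[0,0,0,0,0.4],[0,0,0,0,0.4]]' >/dev/null
python3 d.py .5168 -.1765 .0779
```

```text
t 23.38 pos [ 0.5168 -0.175   0.082 ] closing yaw 0.01 tilt 0.03 F [-0.03  0.24 -1.52] w 0.49 g 20.0 j [ 0.59  0.5  -0.49  1.88  0.31  0.84 -0.06]
units [-0.038  0.     0.102]
```

```bash
python3 -m creep '[[-0.03,0,0.1,0,0.4],[0,0,0.05,0,0.4],[0,0,0.03,0,0.4],[0,0,0.03,0,0.4],[0,0,0,0,0.4]]' >/dev/null
python3 d.py .5168 -.1765 .0739
```

```text
t 24.0 pos [ 0.5164 -0.1773  0.0737] closing yaw -0.09 tilt 0.01 F [-0.29 -0.36 -2.38] w 0.491 g 20.0 j [ 0.59  0.51 -0.49  1.88  0.31  0.83 -0.06]
units [ 0.02   0.01  -0.005]
```

```bash
python3 -m creep '[[0.02,0.01,0,0,0.4],[0,0,0.03,0,0.4],[0,0,0.03,0,0.4],[0,0,0,0,0.4]]' >/dev/null
python3 d.py .5168 -.1765 .0739
python3 -m creep '[[0,0,0.03,0,0.4],[0,0,0,0,0.4]]' >/dev/null
python3 d.py .5168 -.1765 .0739
```

```text
t 24.5 pos [ 0.5167 -0.1765  0.0712] closing yaw -0.09 tilt 0.01 F [ 0.32 -0.11 -1.11] w 0.487 g 20.0 j [ 0.59  0.51 -0.49  1.89  0.32  0.82 -0.07]
units [-0.     0.002 -0.068]
t 24.75 pos [ 0.5168 -0.1765  0.07  ] closing yaw -0.09 tilt 0.01 F [ 0.41 -0.75 -1.36] w 0.494 g 20.0 j [ 0.59  0.51 -0.49  1.89  0.32  0.82 -0.07]
units [ 0.     0.001 -0.097]
```

```bash
python3 -m creep '[[0,0,0.1,0,0.4],[0,0,0.1,0,0.4],[0,0,0.1,0,0.4],[0,0,0,0,0.4]]' >/dev/null
python3 d.py .5168 -.1765 .0419
python3 -m creep '[[0,0,0.1,0,0.4],[0,0,0.1,0,0.4],[0,0,0.08,0,0.4],[0,0,0.04,0,0.4],[0,0,0,0,0.4]]' >/dev/null
python3 d.py .5168 -.1765 .0419
```

```text
t 25.25 pos [ 0.5165 -0.1764  0.0577] closing yaw -0.09 tilt 0.05 F [-0.21  0.76 -1.28] w 0.495 g 20.0 j [ 0.58  0.53 -0.48  1.9   0.33  0.8  -0.08]
units [-0.002  0.008  0.394]
t 25.88 pos [ 0.5168 -0.1765  0.0452] closing yaw -0.09 tilt 0.01 F [ 0.42 -0.94 -2.51] w 0.49 g 20.0 j [ 0.57  0.54 -0.47  1.91  0.34  0.77 -0.09]
units [-0.001  0.001  0.083]
```

```bash
python3 -m creep '[[0,0,0.04,0,0.4],[0,0,0.03,0,0.4],[0,0,0,0,0.4],[0,0,0,0,0.4]]' >/dev/null
python3 d.py
python3 -m creep '[[0,0,0.02,0,0.4],[0,0,0,0,0.4]]' >/dev/null
python3 d.py
```

```text
t 26.38 pos [ 0.5169 -0.1765  0.0426] closing yaw -0.09 tilt 0.01 F [ 0.11 -1.15 -0.71] w 0.49 g 20.0 j [ 0.57  0.55 -0.47  1.91  0.35  0.76 -0.09]
t 26.62 pos [ 0.517  -0.1765  0.0418] closing yaw -0.09 tilt 0.02 F [ 0.88  0.23 -0.37] w 0.49 g 20.0 j [ 0.57  0.55 -0.47  1.91  0.35  0.76 -0.09]
```

```bash
python3 -m creep '[[0,0,0.02,0,0.4],[0,0,0,0,0.4]]' >/dev/null
python3 d.py
```

```text
t 26.88 pos [ 0.517  -0.1765  0.0417] closing yaw -0.09 tilt 0.04 F [-3.25  0.93  9.5 ] w 0.492 g 20.0 j [ 0.57  0.55 -0.47  1.91  0.35  0.76 -0.1 ]
```

Seated: contact at 9.5 N at the predicted height. Releasing and going for the thin ring.

```bash
python3 -m creep '[[0,0,-0.03,0,0.75],[0,0,0,0,0.75],[0,0,0,0,0.75],[0,0,0,0,0.75],[0,0,-0.4,0,0.75],[0,0,-0.7,0,0.75],[0,0,-0.4,0,0.75],[0.5,-0.06,0,0,1],[1,-0.13,0,0,1],[1,-0.13,0,0,1],[1,-0.13,0,0,1],[1,-0.13,0,0,1]]' >/dev/null
python3 -m creep '[[1,-0.13,0,0,1],[1,-0.13,0,0,1],[1,-0.13,0,0,1],[1,-0.13,0,0,1],[1,-0.13,0.5,0,1],[0.5,-0.08,0.8,0,1],[0,0,0.6,0,1],[0,0,0,0,1],[0,0,0,0,1]]' >/dev/null
python3 d.py .4647 .2235 -.023
python3 - <<'E'
from h import *
b=snap('scene','s9')['pixels'];c=b[210:300,290:385];o=np.hstack([cv2.resize(c,(400,379),interpolation=cv2.INTER_CUBIC),cv2.resize(b[140:200,200:260],(379,379),interpolation=cv2.INTER_CUBIC)]);cv2.imwrite('pics/c9.png',o)
E
```

```text
t 29.5 pos [0.4647 0.2239 0.0266] closing yaw -0.07 tilt 0.01 F [-0.54 -0.66  0.87] w 0.998 g 0.0 j [-0.17  0.55 -0.52  1.99  0.41  0.71 -0.94]
units [-1.10e-02 -1.00e-03  1.24e+00]
```

View pics/c9.png

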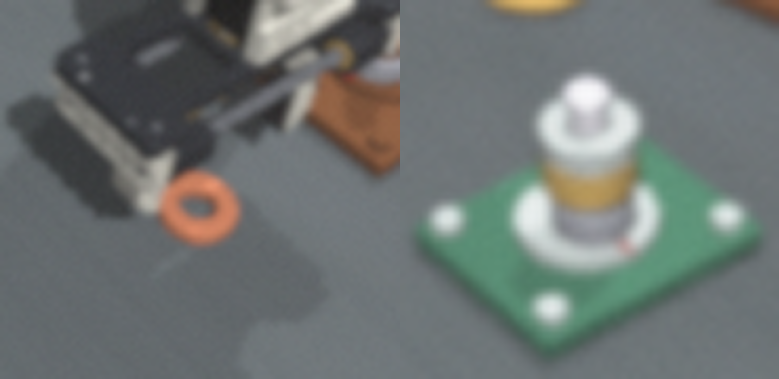

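The medium ring is home on the thick one (right, (588,130)). The gripper straddles the thin ring at (200,208). Descending.

```bash
python3 -m creep '[[-0.01,0,0.5,0,1],[0,0,0.4,0,1],[0,0,0.2,0,1],[0,0,0.12,0,1],[0,0,0,0,0.4],[0,0,0,0,0.4],[0,0,0,0,0.4],[0,0,0,0,0.4],[0,0,0,0,0.4],[0,0,0,0,0.4],[0,0,0,0,0.4]]' 20
python3 d.py
```

```text
clock: 30.92
position: [0.4654, 0.2236, -0.0222]
ee_rot: [2.223, 2.22, 0.001]
force: [-1.6, -0.8, 5.5]
width: 0.496
gripper_force: 20.8
t 30.93 pos [ 0.4654  0.2236 -0.0222] closing yaw -0.09 tilt 0.05 F [-1.58 -0.76  5.54] w 0.496 g 20.8 j [-0.21  0.62 -0.47  2.02  0.48  0.61 -1.  ]
```

```bash
python3 -m creep '[[0,0,-0.6,0,0.4],[0,0,-1,0,0.4],[0,0,-1,0,0.4],[0,0,-0.6,0,0.4],[-0.5,0.07,0,0,0.4],[-1,0.13,0,0,0.4],[-1,0.13,0,0,0.4],[-1,0.13,0,0,0.4],[-1,0.13,0,0,0.4],[-1,0.13,0,0,0.4],[-1,0.13,0,0,0.4],[-1,0.13,0,0,0.4]]' >/dev/null
python3 -m creep '[[-1,0.13,0,0,0.4],[-1,0.13,0,0,0.4],[-0.5,0.07,0,0,0.4],[0,0,0.3,0,0.4],[0,0,0.3,0,0.4],[0,0,0,0,0.4],[0,0,0,0,0.4]]' >/dev/null
python3 d.py .5168 -.1765 .078
python3 - <<'E'
from h import *
b=snap('scene','s10')['pixels'];cv2.imwrite('pics/c10.png',cv2.resize(b[125:215,185:280],(570,540),interpolation=cv2.INTER_CUBIC))
E
```

```text
t 33.3 pos [ 0.517  -0.1757  0.0813] closing yaw 0.01 tilt 0.02 F [-0.17  0.52 -1.26] w 0.497 g 20.0 j [ 0.59  0.5  -0.5   1.88  0.31  0.84 -0.06]
units [-0.02  -0.004  0.083]
```

View pics/c10.png

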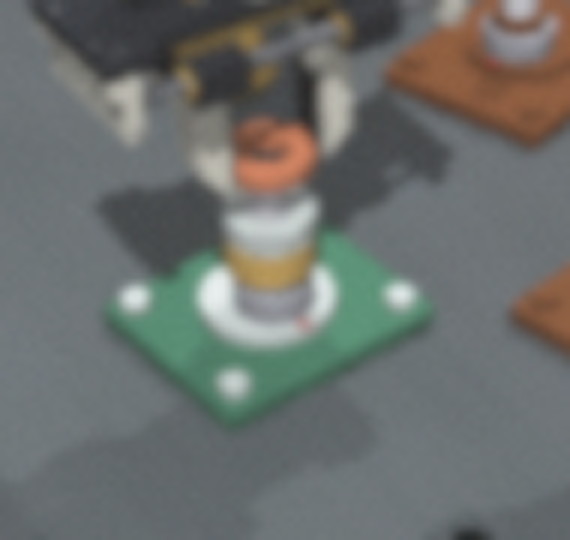

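The thin ring (275,155) is held level above the nose. Feeling down.

```bash
python3 -m creep '[[-0.01,0,0.1,0,0.4],[0,0,0.05,0,0.4],[0,0,0.03,0,0.4],[0,0,0,0,0.4]]' >/dev/null
python3 d.py .5168 -.1765 .074
python3 -m creep '[[0.01,0.01,0,0,0.4],[0,0,0.03,0,0.4],[0,0,0,0,0.4]]' >/dev/null
python3 d.py .5168 -.1765 .074
```

```text
t 33.85 pos [ 0.5168 -0.1773  0.0741] closing yaw -0.1 tilt 0.01 F [ 0.38  0.88 -0.86] w 0.497 g 20.0 j [ 0.59  0.51 -0.49  1.88  0.32  0.83 -0.07]
units [ 0.021 -0.     0.001]
t 34.23 pos [ 0.5172 -0.1769  0.0728] closing yaw -0.09 tilt 0.01 F [ 1.23 -0.34 -0.72] w 0.492 g 20.0 j [ 0.59  0.51 -0.49  1.88  0.32  0.83 -0.07]
units [ 0.01  -0.009 -0.029]
```

```bash
python3 -m creep '[[0.01,-0.01,0,0,0.4],[0,0,0.03,0,0.4],[0,0,0.03,0,0.4],[0,0,0,0,0.4]]' >/dev/null
python3 d.py .5168 -.1765 .057
python3 -m creep '[[0,0,0.05,0,0.4],[0,0,0.05,0,0.4],[0,0,0,0,0.4]]' >/dev/null
python3 d.py .5168 -.1765 .057
```

```text
t 34.73 pos [ 0.5168 -0.1765  0.0704] closing yaw -0.09 tilt 0.01 F [-0.81 -0.52 -0.07] w 0.496 g 20.0 j [ 0.59  0.51 -0.49  1.89  0.32  0.82 -0.07]
units [-0.     0.001  0.335]
t 35.1 pos [ 0.5167 -0.1765  0.0663] closing yaw -0.09 tilt 0.02 F [-0.29 -0.51 -0.83] w 0.495 g 20.0 j [ 0.59  0.52 -0.49  1.89  0.32  0.81 -0.07]
units [-0.001  0.003  0.232]
```

```bash
python3 -m creep '[[0,0,0.08,0,0.4],[0,0,0.07,0,0.4],[0,0,0.04,0,0.4],[0,0,0,0,0.4],[0,0,0,0,0.4]]' >/dev/null
python3 d.py
python3 -m creep '[[0,0,0.02,0,0.4],[0,0,0,0,0.4]]' >/dev/null
python3 d.py
```

```text
t 35.73 pos [ 0.5169 -0.1765  0.0589] closing yaw -0.09 tilt 0.0 F [-0.56  0.02 -0.64] w 0.495 g 20.0 j [ 0.58  0.53 -0.48  1.9   0.33  0.8  -0.08]
t 35.98 pos [ 0.5168 -0.1765  0.0581] closing yaw -0.09 tilt 0.0 F [ 0.17 -0.77 -0.24] w 0.497 g 20.0 j [ 0.58  0.53 -0.48  1.9   0.33  0.8  -0.08]
```

```bash
python3 -m creep '[[0,0,0.02,0,0.4],[0,0,0,0,0.4]]' >/dev/null
python3 d.py
python3 -m creep '[[0,0,0.02,0,0.4],[0,0,0,0,0.4]]' >/dev/null
python3 d.py
```

```text
t 36.23 pos [ 0.5168 -0.1765  0.0573] closing yaw -0.09 tilt 0.01 F [ 0.51  0.7  -0.9 ] w 0.501 g 20.0 j [ 0.58  0.53 -0.48  1.9   0.33  0.8  -0.08]
t 36.48 pos [ 0.5169 -0.1765  0.0567] closing yaw -0.09 tilt 0.02 F [-0.63 -0.27  2.33] w 0.492 g 20.0 j [ 0.58  0.53 -0.48  1.9   0.34  0.79 -0.08]
```

Contact at the expected height. Releasing, lifting and moving clear.

```bash
python3 -m creep '[[0,0,0,0,0.75],[0,0,0,0,0.75],[0,0,0,0,0.75],[0,0,0,0,0.75],[0,0,-0.4,0,0.75],[0,0,-0.7,0,0.75],[0,0,-0.7,0,0.75],[0.6,0,-0.5,0,1],[1,0,0,0,1],[1,0,0,0,1],[1,0,0,0,1],[0,0,0,0,1]]' >/dev/null
python3 d.py
python3 - <<'E'
from h import *
b=snap('scene','s11')['pixels'];cv2.imwrite('pics/c11.png',cv2.resize(b[140:200,200:260],(500,500),interpolation=cv2.INTER_CUBIC))
E
```

```text
t 37.98 pos [ 0.5168 -0.0269  0.1496] closing yaw 0.32 tilt 0.12 F [ 0.48 -0.16 -0.82] w 0.999 g 0.0 j [ 0.39  0.38 -0.58  1.87  0.25  0.96 -0.29]
```

View pics/c11.png

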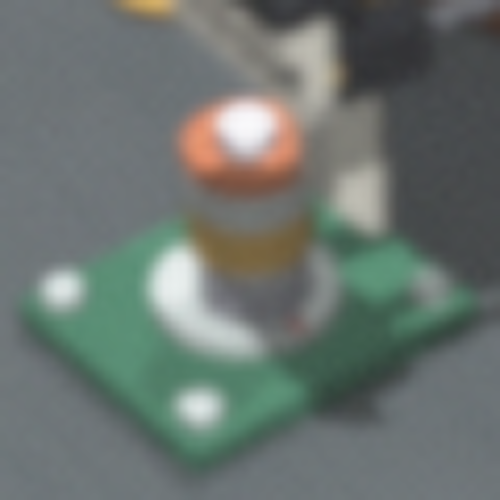

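All three rings are stacked flat in order: brass at (250,245), steel at (250,205), copper at (243,145), with the nose showing through. The arm is clear, so I'm handing in.

```bash
python3 -c "
from cell import sign_off;print(sign_off())"
```

```text
the job is handed in; nothing more can be done
None
```

The three rings are on the spindle in order: thick on the shoulder, then medium, then thin on top. Each was lowered with under 10 N and let go, and the job is handed in at about 38 s; the sign-off gave no verdict.

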